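Refit the drain plate in the cold well

TASK

Refit the perforated drain plate in the counter-top cold well: it is longer than the mouth, so tilt it, tuck one end well under the lip with the deep pocket, lower the other end past the opposite lip until the plate lies flat on both ledges, handle up, then slide it along under that opposite lip until it bears firmly against the bumper of the end stop hidden there, and let go of it there. Work gently: the well and its stop are thin sheet, so never press on or knock them with more than about 2.5 kg (1 kg against the stop is plenty), and leave the bowl, squeeze bottle and cup where they stand.

Things in the scene. Friction and masses are not known exactly. Their poses are not given: they have to be found in the camera images.
- well: Counter-top cold well: fixed open aluminium box, 213 mm long (its x), 128 mm wide (y), 60 mm high; 116 mm between its side walls. Origin: on its underside, midway between the lip edges; x runs along it towards the stop end, z up. At each end a ledge, top at z = 45 mm, under a 3 mm lip (z = 57 to 60 mm). Mouth between lip edges (x = -75, +75 mm): 150 mm. Rigid, but with its stop it dents above 25 N.
- deep_lip (a point): Middle of the lower edge of the lip over the deep pocket (well x = -75, z = 57 mm). The pocket behind it is 26.5 mm deep (end wall at well x = -101.5 mm); its ledge runs from x = -101.5 to -60 mm, so it juts 15 mm into the mouth.
- stop_lip (a point): Middle of the lower edge of the lip at the stop end (well x = +75, z = 57 mm). Its ledge runs from well x = +63 to +99.5 mm; the stop's bumper bar leaves only 5 to 19 mm of room under this lip. Between the two ledges the well is open down to its floor.
- plate: Loose perforated stainless drain plate, 174 mm long (its x), 110 mm wide (y), 4 mm thick, 0.3 to 0.55 kg, the same either way round, flat on the counter at the start. Origin: centre of its underside; z up. Lift handle on its middle: a bar along x, 100 mm long, 12 mm thick (y), 16 mm high, its centre line 52 mm above the underside, on posts at x = -45 and +45 mm.
- end_a (a point): Middle of the lower edge of the plate's -x end (87 mm from the plate's origin).
- end_b (a point): Middle of the lower edge of the plate's +x end (87 mm from the plate's origin).
- stop: End stop of the well: a black set-screw knob, 20 mm across, on the outside of the +x end wall; it carries a rigid white bumper bar, 110 mm wide (y), 9 mm high, hidden inside under the lip at ledge height. Origin: the knob's axis on the wall's outer face, axes as the well's; it says nothing of the bumper, whose face is set anew each time, 80 to 94 mm from the well's origin, and must be felt for.
- bowl: Bystander: stainless bowl, 104 mm across, 55 mm high. Origin: centre of its underside.
- squeeze: Bystander: yellow squeeze bottle, 54 mm across, 170 mm high. Origin: centre of its underside.
- cup: Bystander: stainless cup, 70 mm across, 70 mm high. Origin: centre of its underside.
Mind the look-alikes: they are no part of the job. Leave any orange or yellow look-alike of the plate alone.

How it is judged:
On the way, in this order (a step that is already met when the one before it is completed fails the run):
1. one end of the tilted plate is tucked at least 7 mm under the deep-pocket lip, the plate tilted more than 4 degrees (((x of end_a in the frame of well below -0.082 m and z of end_a in the frame of well between 0.041 and 0.055 m) or (x of end_b in the frame of well below -0.082 m and z of end_b in the frame of well between 0.041 and 0.055 m)) and angle between plate's own z axis and vertical between 0.07 and 0.6 rad), for 0.1 s.
2. the plate lies flat on both ledges (angle between plate's own z axis and vertical below 0.03 rad and z of plate in the frame of well between 0.042 and 0.0475 m and angle between the x axis of plate and the x axis of well, either way round below 0.08 rad and y of plate in the frame of well between -0.006 and 0.006 m), for 0.1 s.
3. the flat plate is pressed against the stop (its bumper) with more than 3 N (all of step 2 and contact force between plate and stop above 3 N), for 0.15 s.
At the end, for the whole second after the job is handed in: the plate rests flat (within 1.7 degrees) on both ledges (height -3 to +2.5 mm), square to the well within 4.5 degrees, within 6 mm of its middle line, and within 9 mm of its origin lengthwise, so that both ends lie at least 3 mm under the lips; released and at rest (all of step 2 and x of plate in the frame of well between -0.009 and 0.009 m and linear speed of plate below 0.01 m/s and angular speed of plate below 0.05 rad/s); the robot touches nothing.
It fails at once if the well (with its stop) is loaded or knocked with more than 25 N (contact force between anything else and well above 25 N).
It fails at once if a bystander is moved by more than 15 mm (distance of any of bowl, squeeze, cup from where it was at the start of the episode above 0.015 m).
It also fails if it takes over 70 s, if anything falls off the work surface, if the arm or the gripper's body presses on something with over 40 N, if the wrist force passes 120 N, or if a joint passes its speed limit or range.

ROBOT

A 7-joint arm with a two-finger parallel gripper is mounted at the origin on the work surface. World frame = base frame: x ahead of the robot, y to its left, z up, the work surface at z = 0. Lengths are in m, angles in rad, forces in N, time in s.
With the tool pointing down it reaches from about 0.425 to 0.925 m from the base axis. Payload 6.8 kg.
Tool frame: the origin (TCP) lies between the finger pads; the fingertips stand r.tcp_to_tips ahead of it and the grasp point (between the pads) lies 3 mm ahead of it (r.tcp_to_tips is the distance from the TCP to the fingertips, in m); z points along the fingers, y is the line along which they close (so a half turn about z gives the same grasp; the last joint's range is limited). The gripper opens to 85 mm and grips with 20 to 120 N. Pads are 22 mm wide; open, the fingers measure 114 mm over their backs; the gripper's body (76 mm by 85 mm) begins 54 mm behind the grasp point. The pads swing forward as they close: fully open they stand 13 mm farther back than shut.
Start: joints at [1.084, 0.477, 0.022, 1.555, -0.011, 1.109, -0.083], TCP at [0.25, -0.627, 0.253] pointing down, gripper open.
Joint ranges: [-2.96, 2.96], [-0.34, 2.1], [-1.41, 1.46], [0.24, 2.44], [-1.37, 4.51], [0.17, 1.92], [-2.96, 2.96]. Speed limits (rad/s): [2.39, 2.39, 3.14, 3.14, 3.14, 3.14, 3.14].

INTERFACE

Orientations are given as a rotation vector (axis times angle).
In Python, from bench import r gives the robot as it stands. The module is installed in compiled form; this text tells all that it offers.
- The arm moves only by the tool step_arm, never from a script. Its argument "moves" is a list of rows, each an object of numbers: "rx", "ry", "rz": the turn, a rotation vector about the tool's x, y, z in degrees; "dx", "dy", "dz": the shift along the tool's x, y, z in mm; "gripper": the opening, from -1 (shut) to 1 (fully open). In form: [{"rx": .., "ry": .., "rz": .., "dx": .., "dy": .., "dz": .., "gripper": ..}, ...]. A call has 1 to 20 rows; each row shifts and turns the commanded pose from where the row before left it, along the tool's axes as they then stand; what a row does not reach is not made up. A row lasts 1/8 s, in which the tool goes at most 62.5 mm and 10.7 degrees, less where a joint would pass 70% of its speed; a pose out of reach is approached as far as the arm can. A call is refused whole if a number of a shift passes 62.5 or a number of a turn 10.7, either way. A call with a gripper value outside its range is refused whole. The fingers move at their own pace and stop on an object; "grip_force" is the grip in N (left out, the last holds). Time passes only in rows, so rows that do not move let the fingers close. It gives the time, the measured TCP pose, the force, the opening and the grip force at its end, in the units of the state.
- r.get_obs(): the state, without advancing time (a new reading comes with each control period).
- r.grab_frame(name): name is "scene" or "top" or "wrist"; returns the picture (400x640x3 uint8, blue, green, red); there is no depth.
- r.camera_info(name): a dict with "mtx" (3x3 intrinsics, pixels), "rvec" (rotation vector, rad) and "tvec" (3), from world to camera coordinates, as OpenCV has them. Camera axes: x right, y down, z forward; pixel columns grow to the right and rows downward; lengths in m; the calibration is good to about 2 mm. A picture is of the moment at which its call begins: read the wrist's pose just before it. camera_info takes no time and is no camera call; for the wrist camera it gives the pose at the moment of the call.
- r.hand_in(): hands the job in; it is judged then, once.
The state is a dict: "clock": time; "joints": joint angles; "qvel": joint speeds; "tau": joint torques, N m; "tcp_pos": TCP position; "orientation": TCP orientation; "contact_force": force on the tool from outside, world axes, zero at the start; "moment": the same for the moment, N m; "grip_width": finger opening in m; "gripper_force": force on a finger pad.
Only numpy, scipy, OpenCV 4.12 (cv2) and the standard library are available. Lean on these libraries where they do the work, as an engineer would, in place of code of your own. Each camera call takes 0.05 s, during which the arm holds its last target. There are 200 camera calls.

## Working session

There is one attempt and no reset: what is moved stays moved. The work goes in short steps, Python scripts to look and compute and a tool call to move; the robot and the scene stay as the last step left them, time stands still between calls to the robot, and variables do not carry over. Pictures are saved under pics/ and viewed, at most 10 in all, crops included, and the job is handed in when it is done.

Besides the shell and the picture viewer there is one more tool, called after ">>>" as name(argument=value, ...), one argument or row to a line, values as JSON. step_arm: Moves the arm, as the interface text tells. Its arguments: {"type":"object","properties":{"moves":{"type":"array","items":{"type":"object","properties":{"rx":{"type":"number"},"ry":{"type":"number"},"rz":{"type":"number"},"dx":{"type":"number"},"dy":{"type":"number"},"dz":{"type":"number"},"gripper":{"type":"number"}}}},"grip_force":{"type":"number"}},"required":["moves"]}

```bash
mkdir -p pics
python3 - <<'E'
from bench import r
import cv2,numpy as np
o=r.get_obs();print(o,r.tcp_to_tips)
a=r.grab_frame("scene");b=r.grab_frame("top")
cv2.imwrite("pics/scene.png",a);cv2.imwrite("pics/top.png",b)
for n in("scene","top","wrist"):
    c=r.camera_info(n);R=cv2.Rodrigues(c["rvec"])[0];print(n,np.array(c["mtx"]).round(1).tolist(),(-R.T@np.array(c["tvec"]).ravel()).round(3),R.round(3).tolist())
E
```

```text
{'clock': 0.0, 'joints': array([ 1.08390052,  0.47780336,  0.02234465,  1.55646812, -0.01144572,
        1.10933496, -0.08311635]), 'qvel': array([ 1.36110159e-03, -1.42764623e-03,  7.84761295e-06, -1.70220311e-04,
       -2.52567539e-04,  1.45898331e-03, -2.86215205e-03]), 'tau': array([-7.90274044e-04, -5.96464348e+01,  1.60737164e+00, -2.81205654e+01,
        1.23586552e-02,  9.30147566e-03, -6.49811852e-06]), 'tcp_pos': array([ 0.24937595, -0.62663108,  0.25231659]), 'orientation': array([-3.08363237e+00, -5.91158424e-01,  8.49957331e-04]), 'contact_force': array([-0.23970134, -1.14447306,  0.04309456]), 'moment': array([-0.04172134,  0.03638266,  0.01541796]), 'gripper_force': 0.0, 'grip_width': 0.0853108608094749} 0.022
scene [[406.4, 0.0, 321.9], [0.0, 406.4, 204.1], [0.0, 0.0, 1.0]] [ 1.128 -0.766  0.724] [[0.753, 0.658, -0.012], [0.375, -0.443, -0.815], [-0.541, 0.609, -0.58]]
top [[516.6, 0.0, 318.6], [0.0, 516.6, 196.3], [0.0, 0.0, 1.0]] [ 0.379 -0.071  1.257] [[0.003, -1.0, -0.005], [-0.992, -0.002, -0.13], [0.13, 0.005, -0.992]]
wrist [[295.1, 0.0, 321.3], [0.0, 295.1, 195.6], [0.0, 0.0, 1.0]] [ 0.31  -0.602  0.373] [[0.37, -0.929, -0.003], [-0.897, -0.358, 0.259], [-0.241, -0.093, -0.966]]
```

View pics/scene.png

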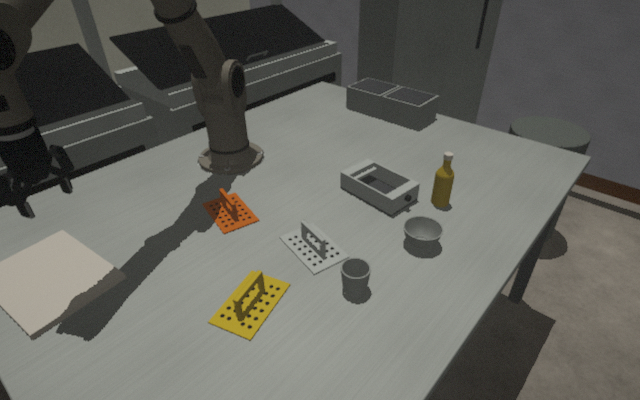

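View pics/top.png

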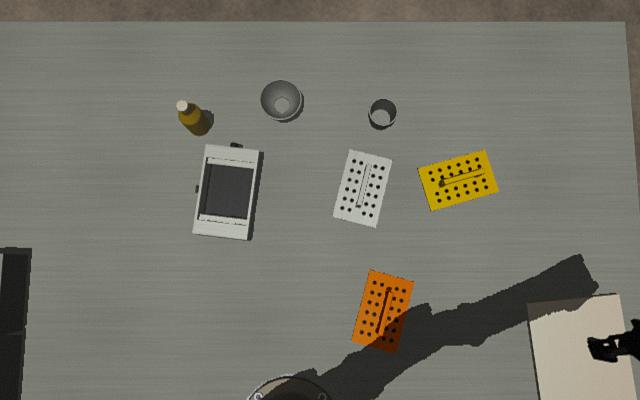

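The two pictures show these candidates:
- **Silver plate:** top (362,188), scene (313,247). This one fits "stainless".
- **Look-alikes:** orange at top (383,310) and yellow at top (458,180). Both are to be left alone.
- **Well:** top (228,192), with a black knob at about (236,145) on the far end.
- **Bystanders:** bottle (193,117), bowl (282,101) and cup (382,114).

I choose the silver plate and check it in a close crop.

```bash
cat > h.py <<'E'
import cv2,numpy as np
from bench import r
def ray(name,uv,z,info=None):
    c=info or r.camera_info(name);R=cv2.Rodrigues(np.array(c["rvec"]))[0];o=-R.T@np.array(c["tvec"]).ravel()
    uv=np.atleast_2d(np.array(uv,float));K=np.array(c["mtx"])
    d=np.c_[uv,np.ones(len(uv))]@np.linalg.inv(K).T@R
    return o+d*((z-o[2])/d[:,2])[:,None]
def proj(name,P):
    c=r.camera_info(name);return cv2.projectPoints(np.atleast_2d(np.array(P,float)),np.array(c["rvec"]),np.array(c["tvec"]),np.array(c["mtx"]),None)[0][:,0]
E
python3 - <<'E'
from h import *
b=cv2.imread("pics/top.png");s=cv2.imread("pics/scene.png")
t=cv2.resize(b[130:250,180:400],None,fx=3.6,fy=3.6,interpolation=cv2.INTER_CUBIC)
q=cv2.resize(s[150:220,330:430],None,fx=2.4,fy=2.4,interpolation=cv2.INTER_CUBIC)
im=np.zeros((600,792,3),np.uint8);im[:432]=t;im[432:,:240]=q;cv2.imwrite("pics/crop.png",im)
hsv=cv2.cvtColor(b,cv2.COLOR_BGR2HSV);print(hsv[188,362],hsv[160,352],hsv[200,300],hsv[150,215],hsv[230,215])
m=((hsv[...,2]>165)&(hsv[...,1]<40)).astype(np.uint8)
for th in(150,165,180):
    m=((hsv[...,2]>th)&(hsv[...,1]<40)).astype(np.uint8)
    for c in cv2.findContours(m,cv2.RETR_EXTERNAL,cv2.CHAIN_APPROX_NONE)[0]:
        if 1000<cv2.contourArea(c)<20000: print(th,cv2.contourArea(c),cv2.minAreaRect(c),cv2.boxPoints(cv2.minAreaRect(c)).round(1).tolist())
E
```

```text
[ 30  16 177] [34 21 85] [ 30  18 127] [ 42  15 171] [ 39  18 185]
150 5211.0 ((571.40478515625, 352.3522644042969), (102.36957550048828, 74.55111694335938), 81.63410949707031) [[527.0999755859375, 307.1000061035156], [600.7999877929688, 296.29998779296875], [615.7000122070312, 397.6000061035156], [542.0, 408.3999938964844]]
150 3021.0 ((362.1176452636719, 188.02943420410156), (45.354156494140625, 70.3353271484375), 14.03624439239502) [[331.6000061035156, 216.60000610351562], [348.6000061035156, 148.39999389648438], [392.6000061035156, 159.39999389648438], [375.6000061035156, 227.60000610351562]]
150 4729.5 ((224.9755096435547, 191.42767333984375), (54.79160690307617, 91.10299682617188), 7.853313446044922) [[191.60000610351562, 232.8000030517578], [204.10000610351562, 142.60000610351562], [258.29998779296875, 150.0], [245.89999389648438, 240.3000030517578]]
165 5195.0 ((571.1583251953125, 352.6894226074219), (102.31584167480469, 74.50004577636719), 81.06940460205078) [[526.4000244140625, 307.8999938964844], [600.0, 296.3999938964844], [615.9000244140625, 397.3999938964844], [542.2999
[... 361 characters left out ...]
89654541016), 7.907163143157959) [[191.8000030517578, 232.60000610351562], [204.1999969482422, 143.10000610351562], [258.20001220703125, 150.60000610351562], [245.6999969482422, 240.0]]
180 4607.0 ((570.7799682617188, 350.4599914550781), (98.71211242675781, 73.53910827636719), 81.8698959350586) [[527.4000244140625, 306.79998779296875], [600.2000122070312, 296.3999938964844], [614.2000122070312, 394.1000061035156], [541.4000244140625, 404.5]]
180 1387.5 ((361.3541564941406, 190.09967041015625), (44.118961334228516, 64.26136779785156), 13.671307563781738) [[332.29998779296875, 216.10000610351562], [347.5, 153.6999969482422], [390.3999938964844, 164.10000610351562], [375.20001220703125, 226.5]]
```

View pics/crop.png

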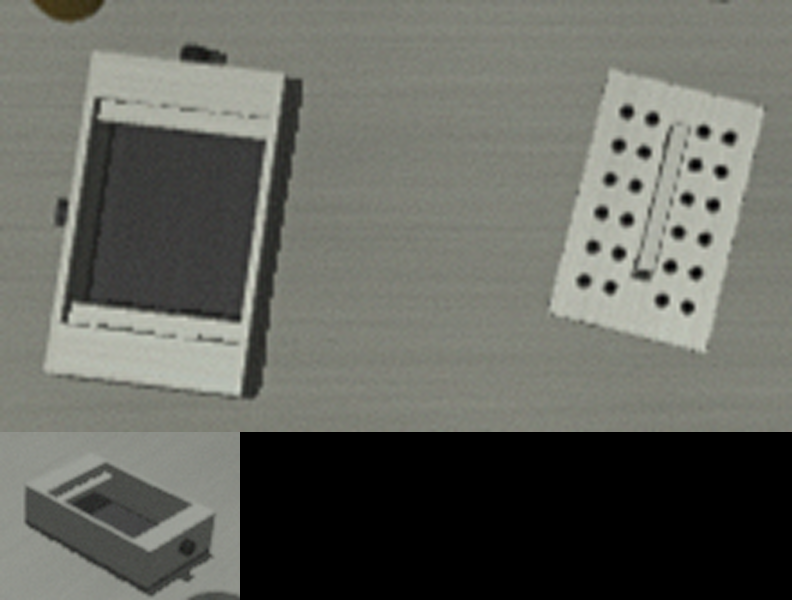

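The crop confirms the silver plate: unpainted, with a handle bar from crop (682,125) to (642,275). The well's black knob is on the far end at crop (203,53), and the deep-pocket lip is the near one, with its lip edge at crop row ~325.

Run:
```python
from h import *
b=cv2.imread("pics/top.png");hsv=cv2.cvtColor(b,cv2.COLOR_BGR2HSV)
m=((hsv[...,2]>150)&(hsv[...,1]<40)).astype(np.uint8)
for c in cv2.findContours(m,cv2.RETR_EXTERNAL,cv2.CHAIN_APPROX_NONE)[0]:
    A=cv2.contourArea(c)
    if not 2500<A<5000: continue
    z=.004 if A<4000 else .06
    P=ray("top",c[:,0],z)[:,:2]
    (cx,cy),(w,h),a=cv2.minAreaRect((P*1000).astype(np.float32))
    bx=cv2.boxPoints(((cx,cy),(w,h),a))
    e=max([bx[1]-bx[0],bx[2]-bx[1]],key=np.linalg.norm);e=e*np.sign(e[0])
    print(z,"ctr",cx,cy,"size",w,h,"yaw",np.degrees(np.arctan2(e[1],e[0])))
# handle, well lip edges, knob
f=lambda x,y:(180+x/3.6,130+y/3.6)
print("handle top ends",ray("top",[f(680,124),f(644,270)],.06).round(4))
print("lip edges deep/stop L,R",ray("top",[f(62,322),f(238,342),f(97,98),f(268,119)],.06).round(4))
print("knob",ray("top",[f(196,52)],.045))
```

```text
0.004 ctr 564.3157348632812 -170.70773315429688 size 110.1842041015625 174.5094451904297 yaw -14.007412
0.06 ctr 547.7793579101562 153.79776000976562 size 127.46324920654297 212.94041442871094 yaw -6.6912565
handle top ends [[ 0.6113 -0.1829  0.06  ]
 [ 0.5152 -0.1586  0.06  ]]
lip edges deep/stop L,R [[0.4806 0.2174 0.06  ]
 [0.4679 0.1034 0.06  ]
 [0.628  0.1993 0.06  ]
 [0.6142 0.0868 0.06  ]]
knob [[0.66245185 0.13763719 0.045     ]]
```

>>> step_arm(
  moves=[
    {"rz": 7.1},
    {"rz": 7.1},
    {"rz": 7.1},
    {"rz": 7.1,"gripper": 1},
  ],
  grip_force=40,
)

```text
invalid input at $.moves[0]: expected keys rx, ry, rz, dx, dy, dz, gripper
```

```bash
cat >> h.py <<'E'
from scipy.spatial.transform import Rotation as Ro
def st():
    o=r.get_obs();R=Ro.from_rotvec(o["orientation"]).as_matrix()
    print("t",round(o["clock"],2),"tcp",(o["tcp_pos"]*1000).round(1),"xyaw",np.degrees(np.arctan2(R[1,0],R[0,0])).round(2),"z",R[:,2].round(4),"F",o["contact_force"].round(1),"grip",round(o["grip_width"]*1000,1),o["gripper_force"])
    return o,R
def go(P):
    o,R=st();d=R.T@(np.array(P)-o["tcp_pos"])*1000;print("tool shift mm",d.round(1),"|",np.linalg.norm(d).round(0));return d
E
python3 - <<'E'
from h import *
go([.55,-.2,.30]);go([.46,.16,.30])
E
```

```text
t 0.1 tcp [ 249.4 -626.7  252.4] xyaw 21.7 z [-7.0e-04  1.5e-03 -1.0e+00] F [-0.5  0.9 -0.8] grip 85.5 0.0
tool shift mm [ 437.  -285.4  -47.1] | 524.0
t 0.1 tcp [ 249.4 -626.7  252.4] xyaw 21.7 z [-7.0e-04  1.5e-03 -1.0e+00] F [-0.5  0.9 -0.8] grip 85.5 0.0
tool shift mm [ 486.5 -653.1  -46.5] | 816.0
```

>>> step_arm(
  moves=[
    {"rx": 0,"ry": 0,"rz": 7.1,"dx": 0,"dy": 0,"dz": -10,"gripper": 1},
    {"rx": 0,"ry": 0,"rz": 7.1,"dx": 0,"dy": 0,"dz": -10,"gripper": 1},
    {"rx": 0,"ry": 0,"rz": 7.1,"dx": 0,"dy": 0,"dz": -10,"gripper": 1},
    {"rx": 0,"ry": 0,"rz": 7.1,"dx": 0,"dy": 0,"dz": -17,"gripper": 1},
  ],
  grip_force=40,
)

```text
clock: 0.6
tcp_pos: [0.2494, -0.6265, 0.2995]
orientation: [-3.134, 0.19, 0.002]
contact_force: [0.6, -0.2, 0.3]
grip_width: 0.0854
gripper_force: 0.0
```

Run:
```python
from h import *
go([.52,-.2,.30]);go([.46,.16,.30])
```

```text
t 0.6 tcp [ 249.4 -626.5  299.5] xyaw -6.93 z [-0.0011  0.0021 -1.    ] F [ 0.6 -0.2  0.3] grip 85.4 0.0
tool shift mm [ 2.172e+02 -4.561e+02  1.000e-01] | 505.0
t 0.6 tcp [ 249.4 -626.5  299.5] xyaw -6.93 z [-0.0011  0.0021 -1.    ] F [ 0.6 -0.2  0.3] grip 85.4 0.0
tool shift mm [ 114.2 -806.2    1. ] | 814.0
```

>>> step_arm(
  moves=[
    {"rx": 0,"ry": 0,"rz": 0,"dx": 24,"dy": -50,"dz": 0,"gripper": 1},
    {"rx": 0,"ry": 0,"rz": 0,"dx": 24,"dy": -50,"dz": 0,"gripper": 1},
    {"rx": 0,"ry": 0,"rz": 0,"dx": 24,"dy": -50,"dz": 0,"gripper": 1},
    {"rx": 0,"ry": 0,"rz": 0,"dx": 24,"dy": -50,"dz": 0,"gripper": 1},
    {"rx": 0,"ry": 0,"rz": 0,"dx": 24,"dy": -50,"dz": 0,"gripper": 1},
    {"rx": 0,"ry": 0,"rz": 0,"dx": 24,"dy": -50,"dz": 0,"gripper": 1},
    {"rx": 0,"ry": 0,"rz": 0,"dx": 24,"dy": -50,"dz": 0,"gripper": 1},
    {"rx": 0,"ry": 0,"rz": 0,"dx": 24,"dy": -50,"dz": 0,"gripper": 1},
    {"rx": 0,"ry": 0,"rz": 0,"dx": 24,"dy": -50,"dz": 0,"gripper": 1},
    {"rx": 0,"ry": 0,"rz": 0,"dx": -14,"dy": -50,"dz": 0,"gripper": 1},
    {"rx": 0,"ry": 0,"rz": 0,"dx": -14,"dy": -50,"dz": 0,"gripper": 1},
    {"rx": 0,"ry": 0,"rz": 0,"dx": -14,"dy": -50,"dz": 0,"gripper": 1},
    {"rx": 0,"ry": 0,"rz": 0,"dx": -14,"dy": -50,"dz": 0,"gripper": 1},
    {"rx": 0,"ry": 0,"rz": 0,"dx": -14,"dy": -50,"dz": 0,"gripper": 1},
    {"rx": 0,"ry": 0,"rz": 0,"dx": -14,"dy": -50,"dz": 0,"gripper": 1},
    {"rx": 0,"ry": 0,"rz": 0,"dx": -14,"dy": -50,"dz": 0,"gripper": 1},
    {"rx": 0,"ry": 0,"rz": 0,"dx": 0,"dy": 0,"dz": 0,"gripper": 1},
    {"rx": 0,"ry": 0,"rz": 0,"dx": 0,"dy": 0,"dz": 0,"gripper": 1},
  ],
)

```text
clock: 2.85
tcp_pos: [0.46, 0.1529, 0.2999]
orientation: [3.135, -0.184, -0.001]
contact_force: [0.6, -0.0, 0.3]
grip_width: 0.0856
gripper_force: 0.0
```

Run:
```python
from h import *
st();c=r.camera_info("wrist");f=r.grab_frame("wrist");cv2.imwrite("pics/w1.png",f)
import pickle;pickle.dump(c,open("w1.pkl","wb"))
g=cv2.cvtColor(f,cv2.COLOR_BGR2HSV)
for th in (130,145,160):
    m=((g[...,2]>th)&(g[...,1]<45)).astype(np.uint8)
    for k in cv2.findContours(m,cv2.RETR_EXTERNAL,cv2.CHAIN_APPROX_NONE)[0]:
        if cv2.contourArea(k)<3000: continue
        P=ray("wrist",k[:,0],.06,c)[:,:2]
        print(th,cv2.contourArea(k),cv2.minAreaRect((P*1000).astype(np.float32)))
```

```text
t 2.85 tcp [460.  152.9 299.9] xyaw -6.7 z [-7.e-04 -8.e-04 -1.e+00] F [ 0.6 -0.   0.3] grip 85.6 0.0
130 146693.0 ((430.64630126953125, 117.7373046875), (906.1591186523438, 461.23516845703125), 79.18177795410156)
145 10889.5 ((500.8807678222656, -116.87503051757812), (217.85183715820312, 238.36264038085938), 33.80180740356445)
145 23896.0 ((452.37969970703125, 237.1366729736328), (358.125, 427.375732421875), 20.12812042236328)
160 6060.0 ((549.9366455078125, -126.97576141357422), (94.76504516601562, 133.84963989257812), 75.8161849975586)
160 5970.5 ((542.810302734375, 153.61526489257812), (128.80064392089844, 206.5249481201172), 83.31658172607422)
```

View pics/w1.png

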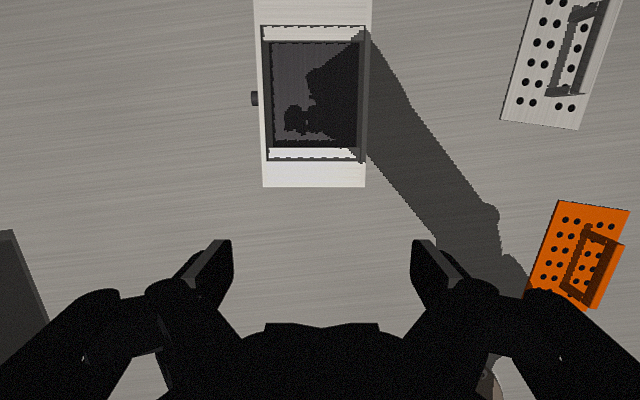

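The wrist picture shows the well's rim with its left edge at column ~262 and its right edge at ~366. The near end is at row 187 and the deep lip edge at row ~160. It agrees with the top view within 2 mm, giving well origin ≈ (0.548, 0.1534) and yaw −6.7°. Next I go to the plate.

Run:
```python
from h import *
go([.564,-.1707,.16])
```

```text
t 2.9 tcp [460.3 152.2 300. ] xyaw -6.79 z [-5.e-04 -8.e-04 -1.e+00] F [ 1.7 -0.4 -1.3] grip 85.4 0.0
tool shift mm [141.3 308.3 140.2] | 367.0
```

>>> step_arm(
  moves=[
    {"rx": 0,"ry": 0,"rz": 0,"dx": 20,"dy": 44,"dz": 20,"gripper": 1},
    {"rx": 0,"ry": 0,"rz": 0,"dx": 20,"dy": 44,"dz": 20,"gripper": 1},
    {"rx": 0,"ry": 0,"rz": 0,"dx": 20,"dy": 44,"dz": 20,"gripper": 1},
    {"rx": 0,"ry": 0,"rz": 0,"dx": 20,"dy": 44,"dz": 20,"gripper": 1},
    {"rx": 0,"ry": 0,"rz": 0,"dx": 20,"dy": 44,"dz": 20,"gripper": 1},
    {"rx": 0,"ry": 0,"rz": 0,"dx": 20,"dy": 44,"dz": 20,"gripper": 1},
    {"rx": 0,"ry": 0,"rz": 0,"dx": 21,"dy": 44,"dz": 20,"gripper": 1},
    {"rx": 0,"ry": 0,"rz": 7.3,"dx": 0,"dy": 0,"dz": 0,"gripper": 1},
    {"rx": 0,"ry": 0,"rz": 0,"dx": 0,"dy": 0,"dz": 0,"gripper": 1},
    {"rx": 0,"ry": 0,"rz": 0,"dx": 0,"dy": 0,"dz": 0,"gripper": 1},
  ],
)

```text
clock: 4.15
tcp_pos: [0.5641, -0.1688, 0.1605]
orientation: [3.118, -0.379, 0.0]
contact_force: [-0.3, -0.2, -0.4]
grip_width: 0.0855
gripper_force: 0.0
```

Run:
```python
from h import *
go([.564,-.1707,.055])
c=r.camera_info("wrist");f=r.grab_frame("wrist");cv2.imwrite("pics/w2.png",f)
p=cv2.projectPoints(np.array([[.564,-.1707,.06]]),np.array(c["rvec"]),np.array(c["tvec"]),np.array(c["mtx"]),None)[0];print(p)
```

```text
t 4.15 tcp [ 564.1 -168.8  160.5] xyaw -13.87 z [ 2.e-04 -1.e-04 -1.e+00] F [-0.3 -0.2 -0.4] grip 85.5 0.0
tool shift mm [  0.4   1.8 105.5] | 106.0
[[[324.12073556 201.45303852]]]
```

View pics/w2.png

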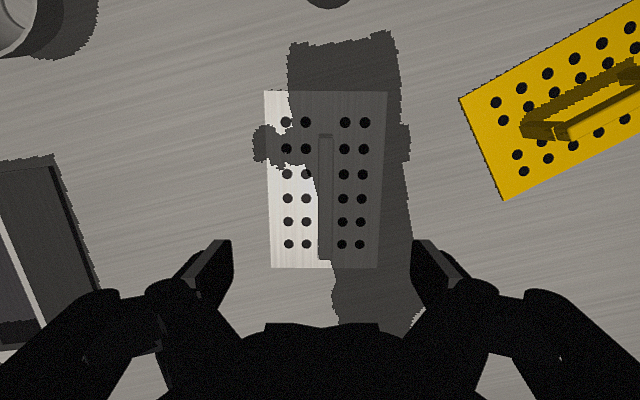

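The close view confirms the silver plate under the fingers: its handle bar is upright at column ~326, rows 134–260, midway between the pads. I descend and grip.

>>> step_arm(
  moves=[
    {"rx": 0,"ry": 0,"rz": 0.1,"dx": 0.5,"dy": 2,"dz": 35,"gripper": 1},
    {"rx": 0,"ry": 0,"rz": 0,"dx": 0,"dy": 0,"dz": 35,"gripper": 1},
    {"rx": 0,"ry": 0,"rz": 0,"dx": 0,"dy": 0,"dz": 25,"gripper": 1},
    {"rx": 0,"ry": 0,"rz": 0,"dx": 0,"dy": 0,"dz": 10.5,"gripper": 1},
    {"rx": 0,"ry": 0,"rz": 0,"dx": 0,"dy": 0,"dz": 0,"gripper": 1},
    {"rx": 0,"ry": 0,"rz": 0,"dx": 0,"dy": 0,"dz": 0,"gripper": -1},
    {"rx": 0,"ry": 0,"rz": 0,"dx": 0,"dy": 0,"dz": 0,"gripper": -1},
    {"rx": 0,"ry": 0,"rz": 0,"dx": 0,"dy": 0,"dz": 0,"gripper": -1},
    {"rx": 0,"ry": 0,"rz": 0,"dx": 0,"dy": 0,"dz": 0,"gripper": -1},
    {"rx": 0,"ry": 0,"rz": 0,"dx": 0,"dy": 0,"dz": 0,"gripper": -1},
  ],
  grip_force=50,
)

```text
clock: 5.45
tcp_pos: [0.5645, -0.171, 0.0553]
orientation: [3.118, -0.386, 0.001]
contact_force: [-1.4, -0.6, 3.1]
grip_width: 0.0109
gripper_force: 49.8
```

Run:
```python
from h import *
st()
```

```text
t 5.45 tcp [ 564.5 -171.    55.3] xyaw -14.11 z [ 6.e-04 -3.e-04 -1.e+00] F [-1.4 -0.6  3.1] grip 10.9 49.81815040111542
```

>>> step_arm(
  moves=[
    {"rx": 0,"ry": 0,"rz": 0,"dx": 0,"dy": 0,"dz": -10,"gripper": -1},
    {"rx": 0,"ry": 0,"rz": 0,"dx": 0,"dy": 0,"dz": -30,"gripper": -1},
    {"rx": 0,"ry": 0,"rz": 0,"dx": 0,"dy": 0,"dz": -30,"gripper": -1},
    {"rx": 0,"ry": 0,"rz": 0,"dx": 0,"dy": 0,"dz": -30,"gripper": -1},
    {"rx": 0,"ry": 0,"rz": -3.7,"dx": 0,"dy": 0,"dz": -20,"gripper": -1},
    {"rx": 0,"ry": 0,"rz": -3.7,"dx": 0,"dy": 0,"dz": 0,"gripper": -1},
    {"rx": 0,"ry": 0,"rz": 0,"dx": 0,"dy": 0,"dz": 0,"gripper": -1},
    {"rx": 0,"ry": 0,"rz": 0,"dx": 0,"dy": 0,"dz": 0,"gripper": -1},
  ],
)

```text
clock: 6.45
tcp_pos: [0.5635, -0.1707, 0.1742]
orientation: [-3.136, 0.185, 0.003]
contact_force: [0.5, -0.4, -5.2]
grip_width: 0.0114
gripper_force: 49.1
```

```bash
cat >> h.py <<'E'
W0=np.array([.548,.1534,0]);ya=np.radians(-6.7)
EX=np.array([np.cos(ya),np.sin(ya),0]);EY=np.array([-np.sin(ya),np.cos(ya),0]);EZ=np.array([0,0,1.])
H=.0553
def T(xe,ze,th,y=0):
    c,s=np.cos(np.radians(th)),np.sin(np.radians(th))
    return W0+EX*(xe+.087*c-H*s)+EZ*(ze+.087*s+H*c)+EY*y
def where():
    o,R=st();p=o["tcp_pos"]-W0;x=R[:,0];th=np.arctan2(x[2],x@EX);c,s=np.cos(th),np.sin(th)
    print("th",np.degrees(th).round(2),"well yaw err",np.degrees(np.arctan2(x@EY,x@EX)).round(2),"roll",np.degrees(np.arcsin(R[2,1])).round(2),"xe",(1000*(p@EX-.087*c+H*s)).round(1),"y",(1000*p@EY).round(1),"ze",(1000*(p[2]-.087*s-H*c)).round(1),
     "Fwell",[round(float(o["contact_force"]@e),1) for e in(EX,EY,EZ)],"M",o["moment"].round(2))
E
python3 - <<'E'
from h import *
go(T(-.068,.09,0));where()
E
```

```text
t 6.45 tcp [ 563.5 -170.7  174.2] xyaw -6.77 z [-1.6e-03  4.0e-04 -1.0e+00] F [ 0.5 -0.4 -5.2] grip 11.4 49.0703558921814
tool shift mm [ -34.6 -320.    29. ] | 323.0
t 6.45 tcp [ 563.5 -170.7  174.2] xyaw -6.77 z [-1.6e-03  4.0e-04 -1.0e+00] F [ 0.5 -0.4 -5.2] grip 11.4 49.0703558921814
th -0.09 well yaw err -0.07 roll -0.01 xe -33.8 y -320.1 ze 119.0 Fwell [0.5, -0.3, -5.2] M [ 0.02  0.01 -0.04]
```

>>> step_arm(
  moves=[
    {"rx": 0,"ry": 0,"rz": 0,"dx": -5,"dy": -30,"dz": 0,"gripper": -1},
    {"rx": 0,"ry": 0,"rz": 0,"dx": -5,"dy": -40,"dz": 0,"gripper": -1},
    {"rx": 0,"ry": 0,"rz": 0,"dx": -5,"dy": -45,"dz": 0,"gripper": -1},
    {"rx": 0,"ry": 0,"rz": 0,"dx": -5,"dy": -45,"dz": 0,"gripper": -1},
    {"rx": 0,"ry": 0,"rz": 0,"dx": -5,"dy": -45,"dz": 0,"gripper": -1},
    {"rx": 0,"ry": 0,"rz": 0,"dx": -5,"dy": -45,"dz": 0,"gripper": -1},
    {"rx": 0,"ry": 0,"rz": 0,"dx": -5,"dy": -40,"dz": 0,"gripper": -1},
    {"rx": 0,"ry": 0,"rz": 0,"dx": -5,"dy": -30,"dz": 0,"gripper": -1},
    {"rx": 0,"ry": 4,"rz": 0,"dx": 0,"dy": 0,"dz": 0,"gripper": -1},
    {"rx": 0,"ry": 4,"rz": 0,"dx": 0,"dy": 0,"dz": 0,"gripper": -1},
    {"rx": 0,"ry": 0,"rz": 0,"dx": 0,"dy": 0,"dz": 0,"gripper": -1},
    {"rx": 0,"ry": 0,"rz": 0,"dx": 0,"dy": 0,"dz": 0,"gripper": -1},
  ],
)

```text
clock: 7.95
tcp_pos: [0.562, 0.1515, 0.1747]
orientation: [3.12, -0.184, 0.216]
contact_force: [0.1, -0.0, -4.0]
grip_width: 0.0111
gripper_force: 49.3
```

Run:
```python
from h import *
where();go(T(-.068,.0475,8));go(T(-.068,.07,8))
cv2.imwrite("pics/s2.png",r.grab_frame("scene"));b=r.grab_frame("top");cv2.imwrite("pics/t2.png",b)
s=cv2.imread("pics/s2.png")[110:230,320:480];t=b[100:260,170:290]
im=np.zeros((600,800,3),np.uint8);im[:360,:480]=cv2.resize(s,None,fx=3,fy=3);im[:426,480:]=cv2.resize(t,(320,426));cv2.imwrite("pics/c2.png",im)
```

```text
t 7.95 tcp [562.  151.5 174.7] xyaw -6.74 z [ 0.137  -0.0163 -0.9904] F [ 0.1 -0.  -4. ] grip 11.1 49.28420305252075
th 7.93 well yaw err -0.04 roll 0.01 xe -64.4 y -0.2 ze 108.0 Fwell [0.1, -0.0, -4.0] M [ 0.08  0.26 -0.07]
t 7.95 tcp [562.  151.5 174.7] xyaw -6.74 z [ 0.137  -0.0163 -0.9904] F [ 0.1 -0.  -4. ] grip 11.1 49.28420305252075
tool shift mm [-11.9  -0.2  59.3] | 60.0
t 7.95 tcp [562.  151.5 174.7] xyaw -6.74 z [ 0.137  -0.0163 -0.9904] F [ 0.1 -0.  -4. ] grip 11.1 49.28420305252075
tool shift mm [-8.8 -0.2 37. ] | 38.0
```

View pics/c2.png

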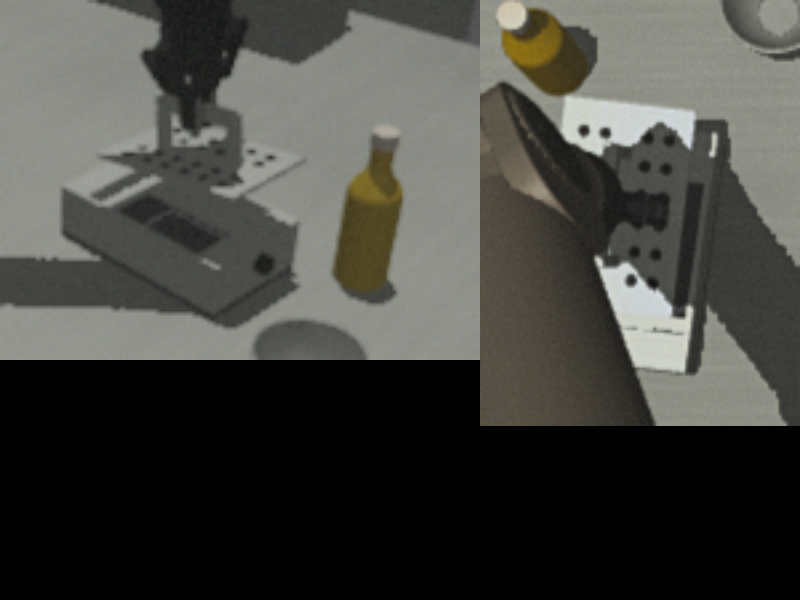

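The picture shows the tilted plate above the well, clear of the bottle. Its far-end corners are at crop (566,97) and (694,110). I check its tilt in the hand against these points.

Run:
```python
from h import *
o,R=st();u=R[:,0];n=-R[:,2];v=-R[:,1]
for a in(0,4,8,12):
    d=np.radians(a-7.93);u2=u*np.cos(d)+n*np.sin(d);n2=n*np.cos(d)-u*np.sin(d)
    g=o["tcp_pos"];O=g-n2*.0513
    P=[O+.087*u2+.055*v,O+.087*u2-.055*v,O-.087*u2-.055*v]
    t=proj("top",P);s=proj("scene",P)
    print(a,"topcrop",(np.c_[480+(t[:,0]-170)*2.667,(t[:,1]-100)*2.667]).round(0).tolist(),"scenecrop",np.c_[(s[:,0]-320)*3,(s[:,1]-110)*3].round(0).tolist())
```

```text
t 8.05 tcp [562.4 151.4 174.8] xyaw -6.76 z [ 0.1376 -0.0162 -0.9904] F [-0.9  0.2 -4.6] grip 11.1 49.28409397602081
0 topcrop [[567.0, 105.0], [696.0, 121.0], [668.0, 326.0]] scenecrop [[297.0, 166.0], [224.0, 207.0], [91.0, 140.0]]
4 topcrop [[566.0, 100.0], [696.0, 115.0], [669.0, 322.0]] scenecrop [[301.0, 161.0], [228.0, 202.0], [93.0, 147.0]]
8 topcrop [[565.0, 95.0], [695.0, 110.0], [671.0, 317.0]] scenecrop [[304.0, 157.0], [231.0, 198.0], [96.0, 153.0]]
12 topcrop [[564.0, 90.0], [695.0, 105.0], [673.0, 312.0]] scenecrop [[307.0, 152.0], [234.0, 192.0], [99.0, 159.0]]
```

>>> step_arm(
  moves=[
    {"rx": 0,"ry": 0,"rz": 0,"dx": -3,"dy": -0.2,"dz": 13,"gripper": -1},
    {"rx": 0,"ry": 0,"rz": 0,"dx": -3,"dy": 0,"dz": 13,"gripper": -1},
    {"rx": 0,"ry": 0,"rz": 0,"dx": -3,"dy": 0,"dz": 11,"gripper": -1},
    {"rx": 0,"ry": 0,"rz": 0,"dx": -1,"dy": 0,"dz": 8,"gripper": -1},
    {"rx": 0,"ry": 0,"rz": 0,"dx": -1,"dy": 0,"dz": 6,"gripper": -1},
    {"rx": 0,"ry": 0,"rz": 0,"dx": -0.9,"dy": 0,"dz": 5,"gripper": -1},
    {"rx": 0,"ry": 0,"rz": 0,"dx": 0,"dy": 0,"dz": 2.5,"gripper": -1},
    {"rx": 0,"ry": 0,"rz": 0,"dx": 0,"dy": 0,"dz": 0,"gripper": -1},
    {"rx": 0,"ry": 0,"rz": 0,"dx": 0,"dy": 0,"dz": 0,"gripper": -1},
  ],
)

```text
clock: 9.18
tcp_pos: [0.5585, 0.1524, 0.1155]
orientation: [3.121, -0.183, 0.219]
contact_force: [-0.2, 0.1, -5.3]
grip_width: 0.011
gripper_force: 49.2
```

Run:
```python
from h import *
where();go(T(-.090,.0475,8));go(T(-.098,.0475,8))
```

```text
t 9.18 tcp [558.5 152.4 115.5] xyaw -6.7 z [ 0.1388 -0.016  -0.9902] F [-0.2  0.1 -5.3] grip 11.0 49.23796892166138
th 8.03 well yaw err -0.0 roll -0.02 xe -67.9 y 0.2 ze 48.6 Fwell [-0.2, 0.1, -5.3] M [ 0.02  0.33 -0.02]
t 9.18 tcp [558.5 152.4 115.5] xyaw -6.7 z [ 0.1388 -0.016  -0.9902] F [-0.2  0.1 -5.3] grip 11.0 49.23796892166138
tool shift mm [-22.    0.2  -1.9] | 22.0
t 9.18 tcp [558.5 152.4 115.5] xyaw -6.7 z [ 0.1388 -0.016  -0.9902] F [-0.2  0.1 -5.3] grip 11.0 49.23796892166138
tool shift mm [-29.9   0.2  -3. ] | 30.0
```

>>> step_arm(
  moves=[
    {"rx": 0,"ry": 0,"rz": 0,"dx": -3.7,"dy": 0,"dz": -0.3,"gripper": -1},
    {"rx": 0,"ry": 0,"rz": 0,"dx": -3.7,"dy": 0,"dz": -0.3,"gripper": -1},
    {"rx": 0,"ry": 0,"rz": 0,"dx": -3.7,"dy": 0,"dz": -0.3,"gripper": -1},
    {"rx": 0,"ry": 0,"rz": 0,"dx": -3.7,"dy": 0.2,"dz": -0.3,"gripper": -1},
    {"rx": 0,"ry": 0,"rz": 0,"dx": -3.7,"dy": 0,"dz": -0.3,"gripper": -1},
    {"rx": 0,"ry": 0,"rz": 0,"dx": -3.7,"dy": 0,"dz": -0.3,"gripper": -1},
    {"rx": 0,"ry": 0,"rz": 0,"dx": 0,"dy": 0,"dz": 0,"gripper": -1},
  ],
)

```text
clock: 10.05
tcp_pos: [0.5358, 0.1548, 0.1139]
orientation: [3.12, -0.182, 0.218]
contact_force: [0.4, 0.0, -4.7]
grip_width: 0.011
gripper_force: 49.3
```

Run:
```python
from h import *
where();go(T(-.098,.047,8))
```

```text
t 10.05 tcp [535.8 154.8 113.9] xyaw -6.67 z [ 0.138  -0.0163 -0.9903] F [ 0.4  0.  -4.7] grip 11.0 49.260735511779785
th 7.99 well yaw err 0.03 roll 0.01 xe -90.8 y -0.0 ze 47.0 Fwell [0.4, 0.1, -4.7] M [ 0.05  0.34 -0.  ]
t 10.05 tcp [535.8 154.8 113.9] xyaw -6.67 z [ 0.138  -0.0163 -0.9903] F [ 0.4  0.  -4.7] grip 11.0 49.260735511779785
tool shift mm [-7.2 -0.  -1. ] | 7.0
```

>>> step_arm(
  moves=[
    {"rx": 0,"ry": 0,"rz": 0,"dx": -2,"dy": 0,"dz": -0.2,"gripper": -1},
    {"rx": 0,"ry": 0,"rz": 0,"dx": -2,"dy": 0,"dz": -0.2,"gripper": -1},
    {"rx": 0,"ry": 0,"rz": 0,"dx": -1,"dy": 0,"dz": -0.1,"gripper": -1},
    {"rx": 0,"ry": 0,"rz": 0,"dx": -1,"dy": 0,"dz": -0.1,"gripper": -1},
    {"rx": 0,"ry": 0,"rz": 0,"dx": -1,"dy": 0,"dz": -0.1,"gripper": -1},
    {"rx": 0,"ry": 0,"rz": 0,"dx": 0,"dy": 0,"dz": 0,"gripper": -1},
  ],
  grip_force=35,
)

```text
clock: 10.8
tcp_pos: [0.5291, 0.1555, 0.1136]
orientation: [3.12, -0.183, 0.218]
contact_force: [1.4, 0.4, -4.8]
grip_width: 0.0109
gripper_force: 49.3
```

Run:
```python
from h import *
where()
```

```text
t 10.8 tcp [529.1 155.5 113.6] xyaw -6.7 z [ 0.1382 -0.0162 -0.9903] F [ 1.4  0.4 -4.8] grip 10.9 49.26057457923889
th 8.0 well yaw err 0.0 roll 0.0 xe -97.5 y -0.1 ze 46.8 Fwell [1.3, 0.5, -4.8] M [0.04 0.29 0.05]
```

>>> step_arm(
  moves=[
    {"rx": 0,"ry": 0,"rz": 0,"dx": -0.5,"dy": 0,"dz": -0.1,"gripper": -1},
    {"rx": 0,"ry": 0,"rz": 0,"dx": -0.5,"dy": 0,"dz": 0,"gripper": -1},
    {"rx": 0,"ry": 0,"rz": 0,"dx": 0,"dy": 0,"dz": 0,"gripper": -1},
  ],
)

```text
clock: 11.18
tcp_pos: [0.5281, 0.1557, 0.1136]
orientation: [3.12, -0.182, 0.218]
contact_force: [-0.3, -0.1, -5.1]
grip_width: 0.0112
gripper_force: 49.3
```

Run:
```python
from h import *
where()
```

```text
t 11.18 tcp [528.1 155.7 113.6] xyaw -6.69 z [ 0.1382 -0.0163 -0.9903] F [-0.3 -0.1 -5.1] grip 11.2 49.260499477386475
th 8.0 well yaw err 0.01 roll 0.0 xe -98.5 y -0.1 ze 46.7 Fwell [-0.3, -0.1, -5.1] M [0.03 0.26 0.03]
```

>>> step_arm(
  moves=[
    {"rx": 0,"ry": 0,"rz": 0,"dx": -0.5,"dy": 0,"dz": -0.1,"gripper": -1},
    {"rx": 0,"ry": 0,"rz": 0,"dx": -0.5,"dy": 0,"dz": 0,"gripper": -1},
    {"rx": 0,"ry": 0,"rz": 0,"dx": 0,"dy": 0,"dz": 0,"gripper": -1},
  ],
)

```text
clock: 11.55
tcp_pos: [0.5271, 0.1558, 0.1135]
orientation: [3.12, -0.183, 0.218]
contact_force: [0.2, -0.4, -4.6]
grip_width: 0.0109
gripper_force: 49.3
```

Run:
```python
from h import *
where()
```

```text
t 11.55 tcp [527.1 155.8 113.5] xyaw -6.69 z [ 0.1382 -0.0162 -0.9903] F [ 0.2 -0.4 -4.6] grip 10.9 49.26094472408295
th 8.0 well yaw err 0.01 roll 0.0 xe -99.5 y -0.1 ze 46.7 Fwell [0.2, -0.4, -4.6] M [0.06 0.32 0.01]
```

>>> step_arm(
  moves=[
    {"rx": 0,"ry": 0,"rz": 0,"dx": -0.5,"dy": 0,"dz": -0.1,"gripper": -1},
    {"rx": 0,"ry": 0,"rz": 0,"dx": -0.5,"dy": 0,"dz": 0,"gripper": -1},
    {"rx": 0,"ry": 0,"rz": 0,"dx": 0,"dy": 0,"dz": 0,"gripper": -1},
  ],
)

```text
clock: 11.92
tcp_pos: [0.5262, 0.1559, 0.1136]
orientation: [3.12, -0.183, 0.219]
contact_force: [-0.0, -0.5, -3.7]
grip_width: 0.0112
gripper_force: 49.3
```

Run:
```python
from h import *
where()
```

```text
t 11.93 tcp [526.2 155.9 113.6] xyaw -6.7 z [ 0.1384 -0.0162 -0.9902] F [-0.  -0.5 -3.7] grip 11.2 49.26273465156555
th 8.01 well yaw err 0.0 roll -0.0 xe -100.4 y -0.1 ze 46.7 Fwell [0.0, -0.5, -3.7] M [-0.01  0.25  0.02]
```

>>> step_arm(
  moves=[
    {"rx": 0,"ry": 0,"rz": 0,"dx": -0.5,"dy": 0,"dz": -0.1,"gripper": -1},
    {"rx": 0,"ry": 0,"rz": 0,"dx": -0.5,"dy": 0,"dz": 0,"gripper": -1},
    {"rx": 0,"ry": 0,"rz": 0,"dx": 0,"dy": 0,"dz": 0,"gripper": -1},
  ],
)

```text
clock: 12.3
tcp_pos: [0.5259, 0.1559, 0.1139]
orientation: [3.121, -0.183, 0.22]
contact_force: [2.6, -0.8, -3.4]
grip_width: 0.0112
gripper_force: 49.4
```

Run:
```python
from h import *
where()
```

```text
t 12.3 tcp [525.9 155.9 113.9] xyaw -6.72 z [ 0.1396 -0.016  -0.9901] F [ 2.6 -0.8 -3.4] grip 11.2 49.36114490032196
th 8.08 well yaw err -0.02 roll -0.03 xe -100.6 y -0.1 ze 46.9 Fwell [2.7, -0.5, -3.4] M [-0.23 -0.44  0.01]
```

Contact with the deep-pocket end wall shows at x_e ≈ −100.6, as expected. I back off slightly and lower the far end.

Run:
```python
from h import *
prev=None
for th,ze in[(8,46.9),(7,46.7),(6,46.5),(5,46.3),(4,46.2),(3,46.1),(2,46),(1,45.9),(0,45.8)]:
    p=T(-.100,ze/1000,th)
    if prev is not None:
        t=np.radians(th+.5);d=(p-prev)*1000;dx,dz=d@EX,d[2]
        print(th,"dx",round(dx*np.cos(t)+dz*np.sin(t),2),"dz",round(dx*np.sin(t)-dz*np.cos(t),2))
    prev=p
```

```text
7 dx 0.94 dz 1.72
6 dx 0.94 dz 1.72
5 dx 0.95 dz 1.72
4 dx 0.96 dz 1.62
3 dx 0.96 dz 1.62
2 dx 0.96 dz 1.62
1 dx 0.96 dz 1.62
0 dx 0.96 dz 1.62
```

>>> step_arm(
  moves=[
    {"rx": 0,"ry": 0,"rz": 0,"dx": 0.7,"dy": 0,"dz": 0,"gripper": -1},
    {"rx": 0,"ry": 0,"rz": 0,"dx": 0.7,"dy": 0,"dz": 0,"gripper": -1},
    {"rx": 0,"ry": 0,"rz": 0,"dx": 0,"dy": 0,"dz": 0,"gripper": -1},
  ],
)

```text
clock: 12.68
tcp_pos: [0.5262, 0.1559, 0.1135]
orientation: [3.12, -0.182, 0.217]
contact_force: [0.5, -0.4, -3.5]
grip_width: 0.0115
gripper_force: 49.4
```

Run:
```python
from h import *
where()
```

```text
t 12.68 tcp [526.2 155.9 113.5] xyaw -6.69 z [ 0.1376 -0.0163 -0.9904] F [ 0.5 -0.4 -3.5] grip 11.5 49.37115669250488
th 7.96 well yaw err 0.01 roll 0.01 xe -100.4 y -0.1 ze 46.7 Fwell [0.5, -0.3, -3.5] M [-0.04 -0.02  0.02]
```

>>> step_arm(
  moves=[
    {"rx": 0,"ry": 0,"rz": 0,"dx": 0.4,"dy": 0,"dz": 0,"gripper": -1},
    {"rx": 0,"ry": -1,"rz": 0,"dx": 0.9,"dy": 0,"dz": 1.7,"gripper": -1},
    {"rx": 0,"ry": -1,"rz": 0,"dx": 0.9,"dy": 0,"dz": 1.7,"gripper": -1},
    {"rx": 0,"ry": -1,"rz": 0,"dx": 1,"dy": 0,"dz": 1.7,"gripper": -1},
    {"rx": 0,"ry": 0,"rz": 0,"dx": 0,"dy": 0,"dz": 0,"gripper": -1},
  ],
)

```text
clock: 13.3
tcp_pos: [0.5307, 0.1552, 0.1087]
orientation: [3.128, -0.184, 0.136]
contact_force: [0.6, 0.4, -4.7]
grip_width: 0.0114
gripper_force: 49.3
```

Run:
```python
from h import *
where()
```

```text
t 13.3 tcp [530.7 155.2 108.7] xyaw -6.74 z [ 0.086  -0.0101 -0.9962] F [ 0.6  0.4 -4.7] grip 11.4 49.262330532073975
th 4.97 well yaw err -0.04 roll -0.0 xe -99.3 y -0.3 ze 46.1 Fwell [0.5, 0.4, -4.7] M [-0.01  0.18  0.04]
```

>>> step_arm(
  moves=[
    {"rx": 0,"ry": 0,"rz": 0,"dx": -0.6,"dy": -0.2,"dz": 0,"gripper": -1},
    {"rx": 0,"ry": -0.5,"rz": 0,"dx": 0.5,"dy": 0,"dz": 0.8,"gripper": -1},
    {"rx": 0,"ry": -0.5,"rz": 0,"dx": 0.5,"dy": 0,"dz": 0.8,"gripper": -1},
    {"rx": 0,"ry": -0.5,"rz": 0,"dx": 0.5,"dy": 0,"dz": 0.8,"gripper": -1},
    {"rx": 0,"ry": 0,"rz": 0,"dx": 0,"dy": 0,"dz": 0,"gripper": -1},
  ],
)

```text
clock: 13.92
tcp_pos: [0.5316, 0.1554, 0.1066]
orientation: [3.131, -0.184, 0.095]
contact_force: [-1.2, -0.3, -5.1]
grip_width: 0.0111
gripper_force: 49.3
```

Run:
```python
from h import *
where()
```

```text
t 13.93 tcp [531.6 155.4 106.6] xyaw -6.71 z [ 0.0605 -0.0071 -0.9981] F [-1.2 -0.3 -5.1] grip 11.1 49.26479458808899
th 3.49 well yaw err -0.01 roll -0.0 xe -100.0 y 0.1 ze 46.1 Fwell [-1.1, -0.4, -5.1] M [-0.    0.13  0.04]
```

>>> step_arm(
  moves=[
    {"rx": 0,"ry": -0.5,"rz": 0,"dx": 0.5,"dy": 0,"dz": 0.8,"gripper": -1},
    {"rx": 0,"ry": -0.5,"rz": 0,"dx": 0.5,"dy": 0,"dz": 0.8,"gripper": -1},
    {"rx": 0,"ry": -0.5,"rz": 0,"dx": 0.5,"dy": 0,"dz": 0.8,"gripper": -1},
    {"rx": 0,"ry": -0.5,"rz": 0,"dx": 0.5,"dy": 0,"dz": 0.8,"gripper": -1},
    {"rx": 0,"ry": 0,"rz": 0,"dx": 0,"dy": 0,"dz": 0,"gripper": -1},
  ],
)

```text
clock: 14.55
tcp_pos: [0.5338, 0.1551, 0.1035]
orientation: [3.134, -0.184, 0.041]
contact_force: [-0.4, 0.7, -4.8]
grip_width: 0.0112
gripper_force: 49.3
```

Run:
```python
from h import *
where()
```

```text
t 14.55 tcp [533.8 155.1 103.5] xyaw -6.72 z [ 0.0259 -0.003  -0.9997] F [-0.4  0.7 -4.8] grip 11.2 49.26348388195038
th 1.49 well yaw err -0.02 roll -0.0 xe -99.9 y 0.0 ze 45.9 Fwell [-0.4, 0.6, -4.8] M [ 0.02  0.06 -0.02]
```

>>> step_arm(
  moves=[
    {"rx": 0,"ry": -0.5,"rz": 0,"dx": 0.5,"dy": 0,"dz": 0.8,"gripper": -1},
    {"rx": 0,"ry": -0.5,"rz": 0,"dx": 0.5,"dy": 0,"dz": 0.8,"gripper": -1},
    {"rx": 0,"ry": -0.5,"rz": 0,"dx": 0.5,"dy": 0,"dz": 0.8,"gripper": -1},
    {"rx": 0,"ry": 0,"rz": 0,"dx": 0,"dy": 0,"dz": 0.4,"gripper": -1},
    {"rx": 0,"ry": 0,"rz": 0,"dx": 0,"dy": 0,"dz": 0.4,"gripper": -1},
    {"rx": 0,"ry": 0,"rz": 0,"dx": 0,"dy": 0,"dz": 0,"gripper": -1},
  ],
)

```text
clock: 15.3
tcp_pos: [0.535, 0.155, 0.1004]
orientation: [3.136, -0.183, 0.0]
contact_force: [1.2, 0.1, -5.2]
grip_width: 0.0108
gripper_force: 49.3
```

Run:
```python
from h import *
where()
```

```text
t 15.3 tcp [535.  155.  100.4] xyaw -6.69 z [ 0.e+00 -1.e-04 -1.e+00] F [ 1.2  0.1 -5.2] grip 10.8 49.28853213787079
th 0.0 well yaw err 0.01 roll 0.0 xe -100.1 y 0.1 ze 45.1 Fwell [1.1, 0.3, -5.2] M [-0.03  0.    0.06]
```

>>> step_arm(
  moves=[
    {"rx": 0,"ry": 0,"rz": 0,"dx": 0,"dy": 0,"dz": 0.3,"gripper": -1},
    {"rx": 0,"ry": 0,"rz": 0,"dx": 0,"dy": 0,"dz": 0.3,"gripper": -1},
    {"rx": 0,"ry": 0,"rz": 0,"dx": 0,"dy": 0,"dz": 0,"gripper": -1},
  ],
)

```text
clock: 15.68
tcp_pos: [0.5351, 0.1551, 0.1002]
orientation: [3.136, -0.183, 0.0]
contact_force: [-3.0, -1.0, 3.5]
grip_width: 0.0113
gripper_force: 50.4
```

Run:
```python
from h import *
where()
```

```text
t 15.68 tcp [535.1 155.1 100.2] xyaw -6.69 z [ 1.e-04 -1.e-04 -1.e+00] F [-3.  -1.   3.5] grip 11.3 50.430455803871155
th 0.01 well yaw err 0.01 roll 0.01 xe -100.0 y 0.1 ze 44.9 Fwell [-2.8, -1.3, 3.5] M [-0.2   0.63  0.04]
```

>>> step_arm(
  moves=[
    {"rx": 0,"ry": 0,"rz": 0,"dx": 0,"dy": 0,"dz": -0.4,"gripper": -1},
    {"rx": 0,"ry": 0,"rz": 0,"dx": 1,"dy": 0,"dz": 0,"gripper": -1},
    {"rx": 0,"ry": 0,"rz": 0,"dx": 1.5,"dy": 0,"dz": 0,"gripper": -1},
    {"rx": 0,"ry": 0,"rz": 0,"dx": 1.5,"dy": 0,"dz": 0,"gripper": -1},
    {"rx": 0,"ry": 0,"rz": 0,"dx": 1,"dy": 0,"dz": 0,"gripper": -1},
    {"rx": 0,"ry": 0,"rz": 0,"dx": 0,"dy": 0,"dz": 0,"gripper": -1},
  ],
  grip_force=25,
)

```text
clock: 16.42
tcp_pos: [0.5403, 0.1547, 0.1003]
orientation: [-3.136, 0.183, -0.001]
contact_force: [-4.5, 0.9, 3.0]
grip_width: 0.011
gripper_force: 50.4
```

Run:
```python
from h import *
where()
```

```text
t 16.43 tcp [540.3 154.7 100.3] xyaw -6.7 z [ 4.e-04  3.e-04 -1.e+00] F [-4.5  0.9  3. ] grip 11.0 50.388938784599304
th 0.02 well yaw err 0.0 roll -0.02 xe -94.8 y 0.4 ze 44.9 Fwell [-4.6, 0.4, 3.0] M [0.22 0.78 0.  ]
```

>>> step_arm(
  moves=[
    {"rx": 0,"ry": 0,"rz": 0,"dx": 0,"dy": 0,"dz": -0.4,"gripper": -1},
    {"rx": 0,"ry": 0,"rz": 0,"dx": 0,"dy": 0,"dz": 0,"gripper": -1},
  ],
)

```text
clock: 16.68
tcp_pos: [0.5405, 0.1541, 0.1003]
orientation: [3.136, -0.184, 0.001]
contact_force: [0.3, -0.1, -4.8]
grip_width: 0.0112
gripper_force: 49.4
```

Run:
```python
from h import *
where()
```

```text
t 16.68 tcp [540.5 154.1 100.3] xyaw -6.72 z [ 7.e-04 -1.e-04 -1.e+00] F [ 0.3 -0.1 -4.8] grip 11.2 49.35611307621002
th 0.04 well yaw err -0.02 roll 0.0 xe -94.4 y -0.2 ze 44.9 Fwell [0.3, -0.1, -4.8] M [ 0.07  0.01 -0.03]
```

>>> step_arm(
  moves=[
    {"rx": 0,"ry": 0,"rz": 0,"dx": 0.7,"dy": 0,"dz": 0,"gripper": -1},
    {"rx": 0,"ry": 0,"rz": 0,"dx": 0.7,"dy": 0,"dz": 0,"gripper": -1},
    {"rx": 0,"ry": 0,"rz": 0,"dx": 0,"dy": 0,"dz": 0,"gripper": -1},
  ],
)

```text
clock: 17.05
tcp_pos: [0.5415, 0.1541, 0.1005]
orientation: [3.136, -0.184, -0.0]
contact_force: [-0.0, 0.6, -4.7]
grip_width: 0.0107
gripper_force: 49.3
```

>>> step_arm(
  moves=[
    {"rx": 0,"ry": 0,"rz": 0,"dx": 0.5,"dy": 0,"dz": 0,"gripper": -1},
    {"rx": 0,"ry": 0,"rz": 0,"dx": 0,"dy": 0,"dz": 0,"gripper": -1},
  ],
)

```text
clock: 17.3
tcp_pos: [0.542, 0.1542, 0.1006]
orientation: [3.136, -0.184, 0.0]
contact_force: [0.0, 0.7, -4.4]
grip_width: 0.011
gripper_force: 49.3
```

>>> step_arm(
  moves=[
    {"rx": 0,"ry": 0,"rz": 0,"dx": 0.6,"dy": 0.1,"dz": 0,"gripper": -1},
    {"rx": 0,"ry": 0,"rz": 0,"dx": 0.6,"dy": 0.1,"dz": 0,"gripper": -1},
    {"rx": 0,"ry": 0,"rz": 0,"dx": 0,"dy": 0,"dz": 0,"gripper": -1},
  ],
)

```text
clock: 17.68
tcp_pos: [0.5432, 0.1538, 0.1006]
orientation: [3.136, -0.184, 0.0]
contact_force: [0.7, 0.3, -4.4]
grip_width: 0.0113
gripper_force: 49.3
```

Run:
```python
from h import *
where()
```

```text
t 17.68 tcp [543.2 153.8 100.6] xyaw -6.7 z [ 1.e-04 -0.e+00 -1.e+00] F [ 0.7  0.3 -4.4] grip 11.3 49.33689594268799
th 0.0 well yaw err -0.0 roll -0.0 xe -91.8 y -0.1 ze 45.3 Fwell [0.6, 0.3, -4.4] M [ 0.01  0.01 -0.04]
```

>>> step_arm(
  moves=[
    {"rx": 0,"ry": 0,"rz": 0,"dx": 0.6,"dy": 0,"dz": 0,"gripper": -1},
    {"rx": 0,"ry": 0,"rz": 0,"dx": 0.6,"dy": 0,"dz": 0,"gripper": -1},
    {"rx": 0,"ry": 0,"rz": 0,"dx": 0,"dy": 0,"dz": 0,"gripper": -1},
  ],
)

```text
clock: 18.05
tcp_pos: [0.5444, 0.1537, 0.1006]
orientation: [3.136, -0.184, 0.0]
contact_force: [-0.5, 0.3, -4.8]
grip_width: 0.0112
gripper_force: 49.3
```

>>> step_arm(
  moves=[
    {"rx": 0,"ry": 0,"rz": 0,"dx": 0.6,"dy": 0,"dz": 0,"gripper": -1},
    {"rx": 0,"ry": 0,"rz": 0,"dx": 0.6,"dy": 0,"dz": 0,"gripper": -1},
    {"rx": 0,"ry": 0,"rz": 0,"dx": 0,"dy": 0,"dz": 0,"gripper": -1},
  ],
)

```text
clock: 18.42
tcp_pos: [0.5455, 0.1536, 0.1006]
orientation: [3.136, -0.184, 0.0]
contact_force: [0.2, 0.4, -4.3]
grip_width: 0.0111
gripper_force: 49.3
```

>>> step_arm(
  moves=[
    {"rx": 0,"ry": 0,"rz": 0,"dx": 0.6,"dy": 0,"dz": 0,"gripper": -1},
    {"rx": 0,"ry": 0,"rz": 0,"dx": 0.6,"dy": 0,"dz": 0,"gripper": -1},
    {"rx": 0,"ry": 0,"rz": 0,"dx": 0,"dy": 0,"dz": 0,"gripper": -1},
  ],
)

```text
clock: 18.8
tcp_pos: [0.5468, 0.1535, 0.1006]
orientation: [-3.136, 0.184, -0.0]
contact_force: [-0.3, 0.3, -5.8]
grip_width: 0.0113
gripper_force: 49.3
```

>>> step_arm(
  moves=[
    {"rx": 0,"ry": 0,"rz": 0,"dx": 0.6,"dy": 0,"dz": 0,"gripper": -1},
    {"rx": 0,"ry": 0,"rz": 0,"dx": 0.6,"dy": 0,"dz": 0,"gripper": -1},
    {"rx": 0,"ry": 0,"rz": 0,"dx": 0,"dy": 0,"dz": 0,"gripper": -1},
  ],
)

```text
clock: 19.18
tcp_pos: [0.5479, 0.1533, 0.1006]
orientation: [-3.136, 0.184, -0.0]
contact_force: [0.7, -0.3, -4.9]
grip_width: 0.0112
gripper_force: 49.3
```

>>> step_arm(
  moves=[
    {"rx": 0,"ry": 0,"rz": 0,"dx": 0.6,"dy": 0,"dz": 0,"gripper": -1},
    {"rx": 0,"ry": 0,"rz": 0,"dx": 0.6,"dy": 0,"dz": 0,"gripper": -1},
    {"rx": 0,"ry": 0,"rz": 0,"dx": 0,"dy": 0,"dz": 0,"gripper": -1},
  ],
)

```text
clock: 19.55
tcp_pos: [0.5492, 0.1532, 0.1006]
orientation: [-3.136, 0.184, -0.0]
contact_force: [-0.5, 0.5, -4.3]
grip_width: 0.0109
gripper_force: 49.3
```

>>> step_arm(
  moves=[
    {"rx": 0,"ry": 0,"rz": 0,"dx": 0.6,"dy": 0,"dz": 0,"gripper": -1},
    {"rx": 0,"ry": 0,"rz": 0,"dx": 0.6,"dy": 0,"dz": 0,"gripper": -1},
    {"rx": 0,"ry": 0,"rz": 0,"dx": 0,"dy": 0,"dz": 0,"gripper": -1},
  ],
)

```text
clock: 19.92
tcp_pos: [0.5496, 0.1531, 0.1004]
orientation: [3.136, -0.183, -0.002]
contact_force: [-3.0, 0.3, -1.7]
grip_width: 0.0111
gripper_force: 49.5
```

>>> step_arm(
  moves=[
    {"rx": 0,"ry": 0,"rz": 0,"dx": 0.5,"dy": 0,"dz": 0,"gripper": -1},
    {"rx": 0,"ry": 0,"rz": 0,"dx": 0,"dy": 0,"dz": 0,"gripper": -1},
  ],
)

```text
clock: 20.18
tcp_pos: [0.5497, 0.1531, 0.1004]
orientation: [3.136, -0.183, -0.003]
contact_force: [-5.6, 1.1, -0.8]
grip_width: 0.011
gripper_force: 49.8
```

Run:
```python
from h import *
where()
```

```text
t 20.18 tcp [549.7 153.1 100.4] xyaw -6.68 z [-2.e-03 -4.e-04 -1.e+00] F [-5.6  1.1 -0.8] grip 11.0 49.798824191093445
th -0.11 well yaw err 0.02 roll 0.04 xe -85.4 y -0.1 ze 45.3 Fwell [-5.7, 0.4, -0.8] M [ 0.07  1.08 -0.02]
```

>>> step_arm(
  moves=[
    {"rx": 0,"ry": 0,"rz": 0,"dx": 0.5,"dy": 0,"dz": 0,"gripper": -1},
    {"rx": 0,"ry": 0,"rz": 0,"dx": 0.3,"dy": 0,"dz": 0,"gripper": -1},
    {"rx": 0,"ry": 0,"rz": 0,"dx": 0,"dy": 0,"dz": 0,"gripper": -1},
    {"rx": 0,"ry": 0,"rz": 0,"dx": 0,"dy": 0,"dz": 0,"gripper": -1},
    {"rx": 0,"ry": 0,"rz": 0,"dx": 0,"dy": 0,"dz": 0,"gripper": -1},
  ],
)

```text
clock: 20.8
tcp_pos: [0.5497, 0.1532, 0.1004]
orientation: [3.135, -0.182, -0.005]
contact_force: [-7.5, 0.3, 1.7]
grip_width: 0.0111
gripper_force: 50.1
```

Run:
```python
from h import *
where()
```

```text
t 20.8 tcp [549.7 153.2 100.4] xyaw -6.66 z [-3.4e-03 -6.0e-04 -1.0e+00] F [-7.5  0.3  1.7] grip 11.1 50.09724497795105
th -0.19 well yaw err 0.04 roll 0.06 xe -85.5 y -0.0 ze 45.4 Fwell [-7.4, -0.5, 1.7] M [ 0.14  1.55 -0.03]
```

>>> step_arm(
  moves=[
    {"rx": 0,"ry": 0,"rz": 0,"dx": 0.4,"dy": 0,"dz": -0.1,"gripper": -1},
    {"rx": 0,"ry": 0,"rz": 0,"dx": 0.3,"dy": 0,"dz": -0.1,"gripper": -1},
    {"rx": 0,"ry": 0,"rz": 0,"dx": 0,"dy": 0,"dz": 0,"gripper": -1},
    {"rx": 0,"ry": 0,"rz": 0,"dx": 0,"dy": 0,"dz": 0,"gripper": -1},
  ],
)

```text
clock: 21.3
tcp_pos: [0.5497, 0.1531, 0.1005]
orientation: [3.135, -0.182, -0.007]
contact_force: [-9.4, 1.4, 1.3]
grip_width: 0.0112
gripper_force: 50.2
```

Run:
```python
from h import *
where()
```

```text
t 21.3 tcp [549.7 153.1 100.5] xyaw -6.65 z [-4.6e-03 -8.0e-04 -1.0e+00] F [-9.4  1.4  1.3] grip 11.2 50.236775279045105
th -0.26 well yaw err 0.05 roll 0.08 xe -85.5 y -0.1 ze 45.6 Fwell [-9.5, 0.3, 1.3] M [ 0.14  1.91 -0.06]
```

>>> step_arm(
  moves=[
    {"rx": 0,"ry": 0,"rz": 0,"dx": -0.8,"dy": 0,"dz": 0.1,"gripper": -1},
    {"rx": 0,"ry": 0,"rz": 0,"dx": -0.8,"dy": 0,"dz": 0,"gripper": -1},
    {"rx": 0,"ry": 0,"rz": 0,"dx": 0,"dy": 0,"dz": 0,"gripper": -1},
    {"rx": 0,"ry": 0,"rz": 0,"dx": 0,"dy": 0,"dz": 0,"gripper": 0},
    {"rx": 0,"ry": 0,"rz": 0,"dx": 0,"dy": 0,"dz": 0,"gripper": 0},
    {"rx": 0,"ry": 0,"rz": 0,"dx": 0,"dy": 0,"dz": 0,"gripper": 0},
    {"rx": 0,"ry": 0,"rz": 0,"dx": 0,"dy": 0,"dz": 0,"gripper": 0},
  ],
)

```text
clock: 22.18
tcp_pos: [0.5511, 0.153, 0.1009]
orientation: [-3.136, 0.184, -0.001]
contact_force: [-0.1, -0.2, -0.2]
grip_width: 0.0429
gripper_force: 0.0
```

Run:
```python
from h import *
where()
```

```text
t 22.18 tcp [551.1 153.  100.9] xyaw -6.71 z [ 8.e-04  1.e-04 -1.e+00] F [-0.1 -0.2 -0.2] grip 42.9 0.0
th 0.05 well yaw err -0.01 roll -0.01 xe -83.9 y -0.0 ze 45.6 Fwell [-0.0, -0.2, -0.2] M [0.   0.03 0.  ]
```

Released. I raise the hand straight up and take a look.

>>> step_arm(
  moves=[
    {"rx": 0,"ry": 0,"rz": 0,"dx": 0,"dy": 0,"dz": -10,"gripper": 0},
    {"rx": 0,"ry": 0,"rz": 0,"dx": 0,"dy": 0,"dz": -25,"gripper": 0},
    {"rx": 0,"ry": 0,"rz": 0,"dx": 0,"dy": 0,"dz": -40,"gripper": 0},
    {"rx": 0,"ry": 0,"rz": 0,"dx": -10,"dy": 0,"dz": -40,"gripper": 0},
    {"rx": 0,"ry": 0,"rz": 0,"dx": -40,"dy": 0,"dz": -30,"gripper": 0},
    {"rx": 0,"ry": 0,"rz": 0,"dx": -40,"dy": 0,"dz": 0,"gripper": 0},
    {"rx": 0,"ry": 0,"rz": 0,"dx": 0,"dy": 0,"dz": 0,"gripper": 0},
    {"rx": 0,"ry": 0,"rz": 0,"dx": 0,"dy": 0,"dz": 0,"gripper": 0},
  ],
)

```text
clock: 23.18
tcp_pos: [0.462, 0.1634, 0.2463]
orientation: [-3.136, 0.184, -0.002]
contact_force: [0.5, 0.0, 0.1]
grip_width: 0.0427
gripper_force: 0.0
```

Run:
```python
from h import *
where();f=r.grab_frame("wrist");s=r.grab_frame("scene")
im=np.zeros((600,800,3),np.uint8);im[:200,:320]=cv2.resize(s[100:200,320:480],(320,200));im[200:600,:640]=f;cv2.imwrite("pics/end.png",im)
```

```text
t 23.18 tcp [462.  163.4 246.3] xyaw -6.7 z [ 1.4e-03  2.0e-04 -1.0e+00] F [0.5 0.  0.1] grip 42.7 0.0
th 0.08 well yaw err -0.0 roll -0.02 xe -173.5 y -0.1 ze 190.9 Fwell [0.5, 0.1, 0.1] M [ 0.02 -0.    0.07]
```

View pics/end.png

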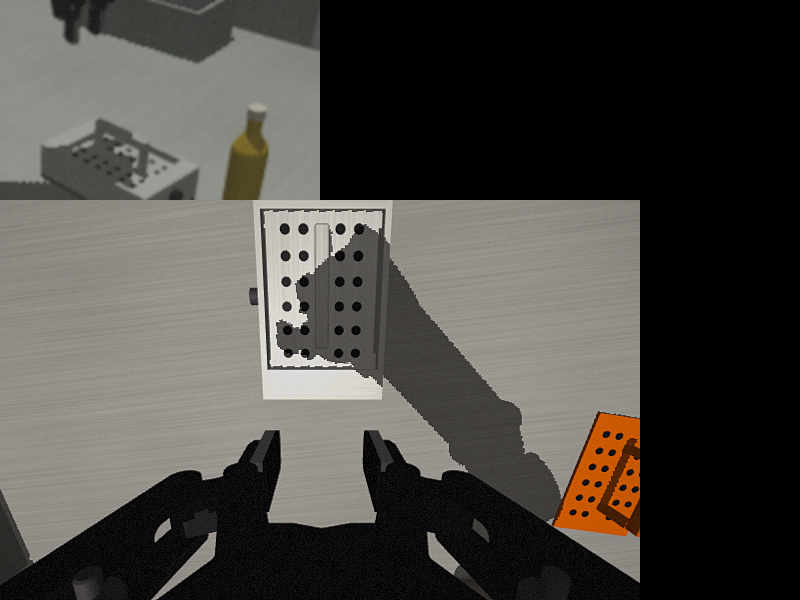

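The plate lies flat and square in the well, both ends under the lips at rows ~210 and ~368 and its handle upright at column 322. The hand is clear, so I hand in.

```bash
python3 -c "
from bench import r
print(r.hand_in())"
```

```text
the job is handed in; nothing more can be done
None
```

The drain plate lies flat and square under both lips, was pressed against the stop's bumper with about 6–9 N and released there, and the job is handed in; the interface returned no verdict.

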